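Raise the router table's flip-top and lock it up with the ball-lock pin

ROBOT

A 6-joint arm with a two-finger parallel gripper is mounted at the origin on a cart in front of the work surface, level with it; the furniture and walls round the work are solid. World frame = base frame: x ahead of the robot, y to its left, z up, the work surface at z = 0. Lengths are in mm, angles in rad, forces in N, time in s.
With the tool pointing down it reaches from about 325 to 850 mm from the base axis. Payload 15.5 kg.
Tool frame: the origin (TCP) lies midway between the tips of the shut fingers; the grasp point (between the pads) lies 19 mm behind it; z points along the fingers, y is the line along which they close (so a half turn about z gives the same grasp; the last joint's range is limited). The gripper opens to 91 mm and grips with 3 to 60 N. Pads are 32 mm wide; open, the fingers measure 118 mm over their backs; the gripper's body (76 mm by 178 mm) begins 60 mm behind the grasp point.
Start: joints at [1.054, 0.494, 1.345, -0, 1.302, -0.096], TCP at [255.302, 570.48, 213.915] pointing down, gripper open.
Joint ranges: [-2.91, 2.91], [-0.82, 2.16], [0.22, 2.67], [-1.22, 4.37], [0.12, 2.79], [-3.08, 3.08]. Speed limits (rad/s): [1.89, 1.89, 2.57, 3.01, 3.01, 3.01].

INTERFACE

Orientations are given as a unit quaternion [w, x, y, z].
In Python, from cell import telemetry, get_image, camera_params, order gives the robot as it stands.
- The arm moves only by the tool send_rows, never from a script. Its argument "motion" is a list of rows, each an object of numbers: "x", "y", "z": the shift along the tool's x, y, z in mm; "wx", "wy", "wz": the turn, a rotation vector about the tool's x, y, z in rad; "gripper": the opening in per cent of the stroke, from 0 (shut) to 100 (fully open). In form: [{"x": .., "y": .., "z": .., "wx": .., "wy": .., "wz": .., "gripper": ..}, ...]. A call has 1 to 5 rows; each row is the pose to reach, as a shift and turn from the pose commanded when the call began, along the tool's axes at that moment; what a row does not reach only later rows make up. A row lasts 1/8 s, in which the tool goes at most 62.5 mm and 10.7 degrees, less where a joint would pass 70% of its speed; a pose out of reach is approached as far as the arm can. A call with a gripper value outside its range is refused whole. The fingers move at their own pace and stop on an object; "force" is the grip in N (left out, the last holds). Time passes only in rows, so rows that repeat a pose let the fingers close. It gives the time, the measured TCP pose, the force, the opening and the grip force at its end, in the units of the state.
- telemetry.state(): the state, without advancing time (a new reading comes with each control period).
- get_image(name): name is "side" or "top"; returns (picture, depth): 420x560x3 uint8, blue, green, red; 420x560 float32, mm along the optical axis (not along the pixel's ray), 0 where there is no reading.
- camera_params(name): a dict with "camera_matrix" (3x3 intrinsics, pixels), "k1" (the pictures are not rectified: a ray, as slopes to the right and down, at radius r is drawn at 1 + k1 r^2 times it, then the intrinsics apply), "R" (3x3) and "t" (3): a world point X has camera coordinates R X + t. Camera axes: x right, y down, z forward; pixel columns grow to the right and rows downward; lengths in mm; the calibration is good to about 2 mm. A picture is of the moment at which its call begins. camera_params takes no time and is no camera call.
- order.close_job(): hands the job in; it is judged then, once.
The state is a dict: "time": time; "q": joint angles; "qd": joint speeds; "tau": joint torques, N m; "tcp_pos": TCP position; "tool_rot": TCP orientation; "wrist_force": force on the tool from outside, world axes, zero at the start; "torque": the same for the moment, N m; "width": opening from 0.0 (shut) to 1.0 (fully open); "grip_force": force on a finger pad.
Only numpy, scipy, OpenCV 4.12 (cv2) and the standard library are available. Lean on these libraries where they do the work, as an engineer would, in place of code of your own. Each camera call takes 0.05 s, during which the arm holds its last target. There are 200 camera calls.

TASK

I want to change the bit in the little router table: lift its hinged top by the front handle all the way up to its stop, so that the hole in the steel stay plate lines up with the hole in the side of the case. Then squeeze the ball-lock pin's big button in, push the pin from the outside through both holes until its shoulder is up against the stay plate, and let go so that the button springs out and the balls lock it. Do not shove the spanner, sanding block, tape roll or tape measure about.

Things in the scene. Friction and masses are not known exactly. Their poses are not given: they have to be found in the camera images.
- router_table: The fixed bench-top router table: plywood case on rubber feet, outside 200 (x) x 220 (y) x 111 mm high, a black switch box on its front. Origin: centre of its underside on the work surface; x points from its front (handle side, towards the robot) to its back (hinge side), y to its left, z up. It stands turned by up to 0.15 rad.
- flip_top (a joint): Angle of the router table's hinged top (rad): 0 shut, 0.87 up at its stop; raising the front edge raises it. Hinge friction holds it at any angle; lifting at the handle takes 7 to 12 N. An 18 mm board, 225 mm from hinge to front edge, 224 mm wide; fence and bit above, router motor below. Raised, it overhangs the pin hole: come to the hole with the tool tilted, from the robot's side.
- hinge_line (a point): Middle of the hinge line of the flip-top: 100 mm behind the centre of router_table, 111 mm above the work surface. The hinge axis runs along y of router_table.
- lid_handle (a point): Middle of the round steel bar handle (10 mm thick, 110 mm long, along y of router_table) that stands 35 mm out from the front edge of the flip-top. Moves with the top: with the top shut it lies 260 mm in front of the hinge line and 9 mm above it.
- case_hole (a point): Middle of the pin hole's outer mouth with the top fully up: right (-y) side of the router table, x 20, y -118, z 82 mm in its frame. The hole, 18.4 mm across, runs along y of router_table: through the 6 mm steel stay plate that swings with the top (outer face y -118), a 2 mm gap, then the 18 mm plywood side (inner face y -92). The two holes are in line only with the top fully up.
- lock_pin: The steel ball-lock pin, 119 mm long, 0.2 kg, lying level (axis 28 mm up) left of the long rip fence. Origin: centre of the shoulder, the front face of its collar; x runs along the axis to the nose. To +x the shank, 16 mm across, cylindrical for 38 mm, then a 10 mm taper to 7 mm. To -x the collar, 26 mm across, 6 mm thick, the neck, 18 mm across, 24 mm long, then the grip (pin_grip).
- pin_grip (a point): Point on the pin's axis at x = -50.5 mm, halfway between the front of the square finger plate (56 x 56 x 8 mm, front face at x = -30 mm) and the outer face of the round button (56 mm across, 8 mm thick, outer face at x = -71 mm). Made to be squeezed along the axis between these two faces, above the 18 mm neck: 41 mm apart, 36 mm when pressed. Finger plate to shoulder: 30 mm.
- pin_tip (a point): Centre of the end of the pin's nose, 48 mm in front of the pin's origin along its axis.
- pin_button (a joint): How far the pin's button is pressed along the axis (m): 0 out, 0.005 fully in. Spring: 3.6 N to start, 6.6 N fully in; it comes out by itself. With the button out two locking balls, 32 mm ahead of the shoulder, stand 3.5 mm out of the shank's sides and cannot pass the holes; with it in they sink into the shank.
- collet_spanner: Steel open-end spanner 205 mm long lying in front of the router table, to its right; bystander. Origin: centre of its underside.
- sanding_block: Brown sanding block 64 x 113 x 32 mm beyond the pin, left of the rip fence; bystander. Origin: centre of its underside.
- masking_tape: Roll of masking tape 115 mm across, 25 mm high, lying flat in front of the router table, beside the fence; bystander. Origin: centre of its underside.
- tape_measure: Yellow tape measure 40 x 82 x 72 mm, standing near the robot on the left; bystander. Origin: centre of its underside.
Mind the look-alikes: they are no part of the job. Of the things that look like the lock_pin, the larger one is meant.

How it is judged (in metres and radians):
On the way, in this order (a step that is already met when the one before it is completed fails the run):
1. the flip-top is up at its stop (0.84 rad or more) (value of joint flip_top above 0.84 rad), for 0.3 s.
2. with its button held in, the pin is in the holes nearly to its shoulder (value of joint pin_button above 0.003 m and distance between lock_pin and case_hole below 0.012 m and angle between the x axis of lock_pin and the y axis of router_table, either way round below 0.2 rad), for 0.1 s.
At the end, for the whole second after the job is handed in: The flip-top is still up (0.81 rad or more); the pin is through stay plate and case side, its shoulder centre within 9 mm of the hole's outer mouth, its nose 13 mm or more inside the case, its axis within 0.3 rad of the hole's; its button is out (pressed less than 1.5 mm); it is at rest (value of joint flip_top above 0.81 rad and value of joint pin_button below 0.0015 m and distance between lock_pin and case_hole below 0.009 m and y of pin_tip in the frame of router_table above -0.079 m and angle between the x axis of lock_pin and the y axis of router_table, either way round below 0.3 rad and linear speed of lock_pin below 0.02 m/s); the robot touches nothing.
It fails at once if the collet spanner is shoved more than 30 mm (distance of collet_spanner from where it was at the start of the episode above 0.03 m).
It fails at once if the sanding block is shoved more than 30 mm (distance of sanding_block from where it was at the start of the episode above 0.03 m).
It fails at once if the masking tape is shoved more than 30 mm (distance of masking_tape from where it was at the start of the episode above 0.03 m).
It fails at once if the tape measure is shoved more than 30 mm (distance of tape_measure from where it was at the start of the episode above 0.03 m).
It also fails if it takes over 64 s, if anything falls off the work surface, if the arm or the gripper's body presses on something with over 40 N, if the wrist force passes 120 N, or if a joint passes its speed limit or range.

## Working session

There is one attempt and no reset: what is moved stays moved. The work goes in short steps, Python scripts to look and compute and a tool call to move; the robot and the scene stay as the last step left them, time stands still between calls to the robot, and variables do not carry over. Pictures are saved under pics/ and viewed, at most 10 in all, crops included, and the job is handed in when it is done.

Besides the shell and the picture viewer there is one more tool, called after ">>>" as name([rows], argument=value, ...), one row to a line, values as JSON. send_rows: Moves the arm, as the interface text tells. Its arguments: {"type":"object","properties":{"motion":{"type":"array"},"force":{"type":"number"}},"required":["motion"]}

```bash
ls; mkdir -p pics
cat > h.py <<'E'
import numpy as np, cv2
from cell import telemetry, get_image, camera_params, order
from scipy.spatial.transform import Rotation as R
def world(name,depth,uv=None):
    p=camera_params(name);K=np.array(p["camera_matrix"]);Rm=np.array(p["R"]);t=np.array(p["t"])
    if uv is None:
        v,u=np.mgrid[0:420,0:560]; uv=np.stack([u.ravel(),v.ravel()],1)
    uv=np.asarray(uv)
    d=cv2.undistortPoints(uv.astype(np.float64).reshape(-1,1,2),K,np.array([p["k1"],0,0,0,0.])).reshape(-1,2)
    z=depth[uv[:,1].astype(int),uv[:,0].astype(int)].astype(float)
    X=np.c_[d*z[:,None],z]; W=(X-t)@Rm; W[z==0]=np.nan
    return W
def rot(): 
    q=telemetry.state()["tool_rot"]; return R.from_quat([q[1],q[2],q[3],q[0]])
E
python3 - <<'E'
from h import *
s=telemetry.state(); print(s)
for n in("side","top"):
    im,d=get_image(n); cv2.imwrite(f"pics/{n}0.png",im); np.save(f"{n}0.npy",d); p=camera_params(n); print(n,p)
E
```

```text
pics
{'time': 0.0, 'q': array([ 1.05450755e+00,  4.94187713e-01,  1.34612167e+00,  1.81225931e-05,
        1.30251556e+00, -9.54759217e-02]), 'qd': array([ 4.54965103e-04, -1.05740459e-04,  3.37108715e-05,  3.77002184e-04,
        6.22214722e-04,  7.97784344e-04]), 'tau': array([-5.61323570e-03, -8.78824139e+01, -3.81845427e+01,  7.00238720e-02,
        5.37387072e-02, -7.35179538e-05]), 'tcp_pos': array([255.10297748, 570.15062879, 213.33866379]), 'tool_rot': array([-1.93871681e-04,  2.08859698e-01,  9.77945421e-01, -5.84910354e-04]), 'wrist_force': array([ 0.15203807,  0.52776657, -0.34591562]), 'torque': array([-0.02259133, -0.03624616, -0.08280308]), 'grip_force': 0.0, 'width': 0.9959187315695238}
side {'camera_matrix': array([[450.12621821,   0.        , 278.73807842],
       [  0.        , 450.12621821, 211.19875981],
       [  0.        ,   0.        ,   1.        ]]), 'k1': -0.03913072924103003, 'R': array([[ 9.71723489e-01, -2.36121432e-01,  3.61646562e-04],
       [-1.18143994e-01, -4.87529427e-01, -8.65076329e-01],
       [ 2.04439375e-01,  8.40572262e-01, -5.01640125e-01]]), 't': array([-464.91212664,  227.32185086, 1164.18946498])}
top {'camera_matrix': array([[413.77361642,   0.        , 276.30187546],
       [  0.        , 413.77361642, 208.12971158],
       [  0.        ,   0.        ,   1.        ]]), 'k1': -0.018367156779699335, 'R': array([[-0.00907763, -0.99989807, -0.01101992],
       [-0.98734063,  0.01070773, -0.15825241],
       [ 0.15835427,  0.00944385, -0.9873372 ]]), 't': array([ 144.46630744,  529.5844663 , 1105.59171713])}
```

View pics/side0.png

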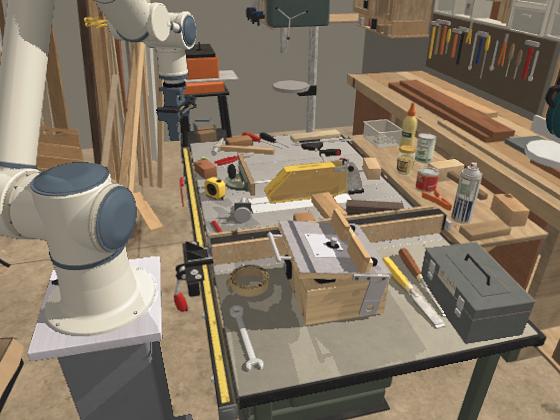

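View pics/top0.png

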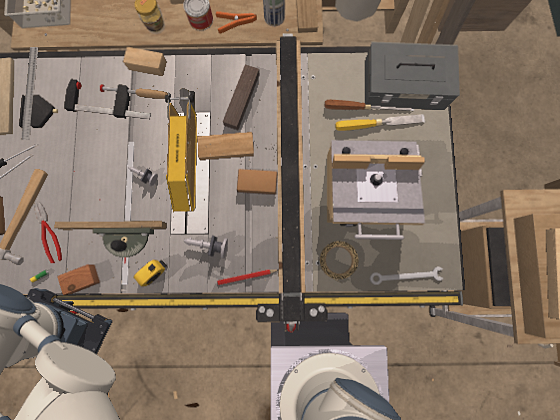

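The side view shows the router table at about (335,265) with its handle at (278,250), the rip fence, and the spanner at (247,340). In the top view, the things that could be the lock pin are the one at (207,245) and the one at (143,175). The first looks larger; I'll check it in a crop.

Run:
```python
from h import *
im=cv2.imread("pics/top0.png"); a=im[150:290,120:300]; cv2.imwrite("pics/c1.png",cv2.resize(a,None,fx=4.2,fy=4.2,interpolation=cv2.INTER_CUBIC))
d=np.load("top0.npy"); W=world("top",d).reshape(420,560,3); np.set_printoptions(precision=0,suppress=True)
for n,(u,v) in dict(pin=(207,245),small=(143,175),hl=(360,231),hr=(401,231),tl=(333,222),tr=(425,222),bl=(334,142),br=(423,142),block1=(257,180),block2=(225,146),tape=(338,243),spL=(375,278),spR=(438,272),meas=(151,270),red=(245,277),fence=(291,150),fence2=(291,280),tbl=(230,270),tool=(410,75)).items(): print(n,W[v,u])
d2=np.load("side0.npy"); V=world("side",d2).reshape(420,560,3)
for z in range(228,264,4):print([f"{W[z,u,2]:.0f}" for u in range(184,240,2)])
```

```text
pin [431. 332.  32.]
small [630. 516.  42.]
hl [452. -66. 170.]
hr [ 468. -216.   -1.]
tl [476.  -1. 163.]
tr [ 493. -285.    2.]
bl [692. -15. 128.]
br [ 731. -296.   -1.]
block1 [615. 193.  29.]
block2 [715. 285.  33.]
tape [434. -32.  22.]
spL [ 337. -135.    0.]
spR [ 351. -314.   -2.]
meas [364. 474.  71.]
red [343. 229.   6.]
fence [693.  96.  59.]
fence2 [334. 102.  62.]
tbl [363. 272.   1.]
tool [ 888. -234.  109.]
['-1', '-33', '1', '2', '1', '2', '1', '-0', '-2', '1', '1', '1', '-39', '-0', '-1', '2', '-1', '-4', '-10', '-1', '-1', '0', '-5', '-1', '-2', '-2', '0', '2']
['-1', '-38', '-2', '-2', '4', '0', '-2', '-1', '2', '-4', '-4', '3', '-34', '-4', '1', '-4', '5', '1', '3', '0', '-3', '-2', '2', '1', '2', '1', '-3', '-3']
['-1', '-6', '1', '0', '5', '2', '-1', '-1', '-3', '-6', '0', '-1', '-2', '0', '53', '54', '-2', '0', '2', '-0', '0', '1', '-0', '-5', '-2', '2', '3', '-2']
['34', '34', '37', '36', '36', '33', '28', '-4', '1', '37', '4', '-0', '1', '4', '56', '42', '14', '1', '2', '-0', '45', '41', '1', '1', '2', '-0', '-2', '1']
['-0', '-2', '29', 'nan', '37', '34', '39', '39', '41', '41', '35', '36', '34', '52', '53', '37', '43', '42', '38', '21', '51', '37', '-1', '3', '-1', '-1', '2', '2']
['1', '1', '-1', '1', '2', '1', '-3', '-1', '30', '26', '-3', '27', '34', '58', '51', '41', '43', '42', '43', '54', '54', '17', '-0', '-0', '0', '2', '-1', '2']
['-2', '-1', '-4', '-1', '-1', '-2', '-1', '-3', '-2', '-0', '1', '2', '1', '53', '37', '7', '27', '32', '26', '55', '41', '0', '0', '-1', '2', '-1', '1', '-2']
['2', '2', '0', '-1', '4', '-1', '1', '2', '-2', '0', '0', '0', '0', '3', '16', '1', '1', '-2', '-2', '46', '21', '3', '-1', '-3', '-1', '-3', '-0', '0']
['-1', '-2', '1', '1', '-0', '-1', '4', '2', '-1', '2', '-0', '-0', '-0', '-3', '-2', '-1', '1', '5', '-3', '-0', '1', '-1', '-0', '-1', '4', '3', '1', '0']
```

View pics/c1.png

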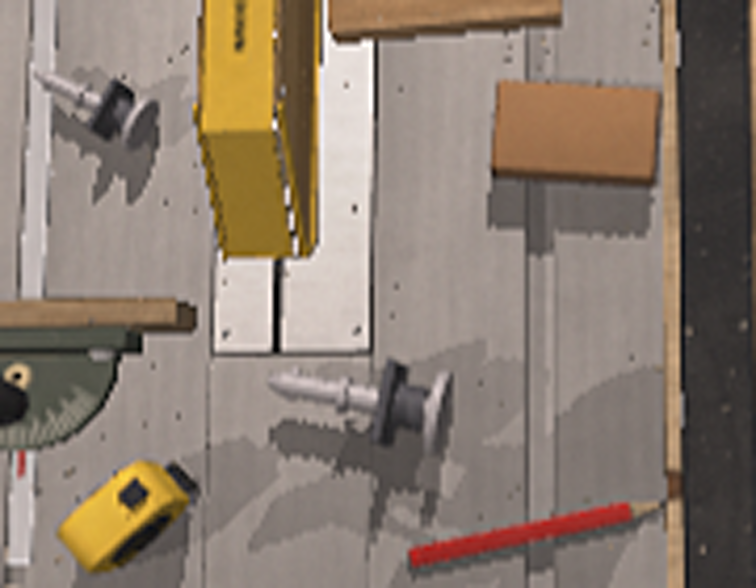

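The crop shows the pin at crop (365,395), i.e. top (207,245), clearly larger than the one at (100,100), i.e. (143,175). Its nose points left, with the square plate and then the round button on the right. I choose it, then fit the poses.

Run:
```python
from h import *
np.set_printoptions(precision=1,suppress=True)
C=[]
for n in("top","side"):
    C.append(world(n,np.load(n+"0.npy")))
t,s=C
def sel(W,a,b,c,d,e,f): return W[(W[:,0]>a)&(W[:,0]<b)&(W[:,1]>c)&(W[:,1]<d)&(W[:,2]>e)&(W[:,2]<f)]
for n,W in zip("ts",C):
    L=sel(W,440,760,-320,20,122,136)
    r=cv2.minAreaRect(L[:,:2].astype(np.float32)); print(n,"lid rect",r,np.median(L[:,2]))
    Hd=sel(W,410,470,-260,-20,108,140); print("handle",len(Hd),np.median(Hd,0), Hd.min(0),Hd.max(0)) if len(Hd) else 0
    if len(Hd)>5: print(" slope",np.polyfit(Hd[:,1],Hd[:,0],1))
S=sel(s,470,740,-300,-230,10,100)
# case side plane: y=a x+b robust
m=np.ones(len(S),bool)
for _ in range(8):
    p=np.polyfit(S[m,0],S[m,1],1); r=S[:,1]-np.polyval(p,S[:,0]); m=abs(r)<4
print("side plane",p,m.sum(),S[m].min(0),S[m].max(0))
for n,W in zip("ts",C):
    P=sel(W,385,480,250,400,12,62)
    c=P[:,:2].mean(0);u=np.linalg.svd(P[:,:2]-c,full_matrices=False)[2][0]; u*=np.sign(u[1])
    q=(P[:,:2]-c)@u; print(n,"pin",len(P),c,u,np.percentile(q,[1,99]),c+u*q.max(),c+u*q.min())
    for a in np.arange(-70,70,4):
        k=P[(q>=a)&(q<a+4)]
        if len(k): print(a,len(k),k[:,2].max().round(),((k[:,:2]-c)@[-u[1],u[0]]).round().min(),((k[:,:2]-c)@[-u[1],u[0]]).round().max())
```

```text
t lid rect ((672.8020629882812, -113.842041015625), (81.30775451660156, 236.9153289794922), 10.564536094665527) 131.2809317081314
s lid rect ((671.2501831054688, -140.25636291503906), (251.67584228515625, 116.27859497070312), 62.89115905761719) 132.49848414287618
side plane [  -0.  -208.4] 452 [ 565.6 -239.6   15.4] [ 685.9 -230.    99.7]
t pin 441 [429.4 322.2] [0.2 1. ] [-41.8  72.4] [444.  396.5] [418.  264.1]
-62 1 16.0 -26.0 -26.0
-46 2 30.0 -8.0 7.0
-42 66 60.0 -27.0 27.0
-38 22 56.0 -25.0 27.0
-34 6 52.0 -16.0 9.0
-30 19 46.0 -13.0 13.0
-26 15 46.0 -15.0 13.0
-22 17 48.0 -14.0 14.0
-18 16 44.0 -13.0 14.0
-14 13 45.0 -12.0 13.0
-10 59 60.0 -27.0 27.0
-6 30 60.0 -26.0 27.0
-2 11 56.0 -20.0 27.0
2 7 40.0 -6.0 8.0
6 10 39.0 -9.0 8.0
10 11 39.0 -8.0 8.0
14 7 36.0 -8.0 7.0
18 9 38.0 -6.0 7.0
22 17 42.0 -12.0 11.0
26 10 43.0 -10.0 12.0
30 8 39.0 -7.0 7.0
34 9 35.0 -7.0 8.0
38 6 39.0 -6.0 6.0
42 10 36.0 -8.0 7.0
46 9 37.0 -7.0 7.0
50 8 37.0 -6.0 7.0
54 6 39.0 -5.0 3.0
58 11 38.0 -10.0 9.0
62 12 37.0 -10.0 10.0
66 6 36.0 -6.0 5.0
s pin 319 [426.9 299.3] [0.2 1. ] [-24.7  86.6] [446.  389.2] [421.2 272.9]
-30 1 41.0 -17.0 -17.0
-26 22 51.0 -24.0 25.0
-22 75 60.0 -24.0 26.0
-18 72 54.0 -26.0 26.0
-14 18 55.0 -22.0 26.0
6 1 47.0 -19.0 -19.0
10 42 61.0 -26.0 28.0
14 50 59.0 -26.0 28.0
18 13 57.0 -26.0 28.0
46 1 45.0 2.0 2.0
50 3 43.0 -4.0 6.0
62 3 40.0 -4.0 3.0
```

Run:
```python
from h import *
np.set_printoptions(precision=3,suppress=True)
C={n:world(n,np.load(n+"0.npy")) for n in("top","side")}
def sel(W,a,b,c,d,e,f): return W[(W[:,0]>a)&(W[:,0]<b)&(W[:,1]>c)&(W[:,1]<d)&(W[:,2]>e)&(W[:,2]<f)]
for n,W in C.items():
    L=sel(W,440,760,-330,30,115,200); m=np.ones(len(L),bool)
    for th in (30,15,8,5,5,4,4,4):
        A=np.c_[L[:,:2],np.ones(len(L))]; p=np.linalg.lstsq(A[m],L[m,2],rcond=None)[0]; m=abs(L[:,2]-A@p)<th
    Q=L[m]; print(n,"lid plane",p,"tilt",np.arctan(np.hypot(*p[:2])),"yaw",np.arctan2(-p[1],-p[0]),m.sum())
    r=cv2.minAreaRect(Q[:,:2].astype(np.float32)); print(r); print(cv2.boxPoints(r)); print(np.c_[cv2.boxPoints(r),np.ones(4)]@p)
    Hd=sel(W,400,480,-260,-20,130,200); k=Hd[:,0]<Q[:,0].min()+30
    r=Hd[:,2]-np.c_[Hd[:,:2],np.ones(len(Hd))]@p
    print("handle cand",len(Hd)); 
    for y in range(-240,-40,15):
        g=Hd[(Hd[:,1]>=y)&(Hd[:,1]<y+15)]
        if len(g): print(y,len(g),np.sort(g[:,0])[:6].round(),g[np.argmin(g[:,0])].round())
s=C["side"]
S=sel(s,470,740,-300,-180,10,105)
m=abs(S[:,1]+234)<15
for _ in range(10):
    p=np.polyfit(S[m,0],S[m,1],1); r=S[:,1]-np.polyval(p,S[:,0]); m=abs(r)<3.5
print("side plane",p,m.sum(),S[m].min(0),S[m].max(0))
for n,W in C.items():
    P=sel(W,385,480,250,400,12,62)
    # finger plate + button top points ridge axis: fit shank midline
    c=P[:,:2].mean(0);u=np.linalg.svd(P[:,:2]-c,full_matrices=False)[2][0]; u*=np.sign(u[1]); print(n,c,u,np.arctan2(u[1],u[0]))
    q=(P[:,:2]-c)@u; v=P[:,:2]@np.array([-u[1],u[0]])
    for lo,hi in((-46,-37),(-12,-2),(0,76),(-27,-13),(9,19)): 
        k=(q>lo)&(q<hi); print(lo,hi,k.sum(),P[k].mean(0),P[k][:,:2].mean(0)-c)
```

```text
top lid plane [ -0.185   0.006 257.633] tilt 0.18301447056185524 yaw -0.03193382649180748 5775
((567.9291381835938, -118.03224182128906), (229.2783660888672, 254.4116973876953), 88.41019439697266)
[[ 437.592 -229.098]
 [ 691.905 -236.156]
 [ 698.267   -6.966]
 [ 443.953    0.092]]
[175.329 128.241 128.419 175.507]
handle cand 701
-225 30 [467. 467. 468. 468. 468. 468.] [ 467. -221.  155.]
-210 31 [469. 469. 469. 469. 469. 469.] [ 469. -206.  161.]
-195 32 [469. 469. 469. 469. 469. 469.] [ 469. -186.  163.]
-180 40 [431. 431. 433. 433. 434. 436.] [ 431. -169.  173.]
-165 96 [431. 431. 431. 431. 431. 432.] [ 431. -164.  173.]
-150 57 [431. 432. 432. 432. 432. 432.] [ 431. -140.  171.]
-135 62 [432. 432. 432. 432. 432. 432.] [ 432. -133.  170.]
-120 61 [432. 432. 432. 432. 432. 432.] [ 432. -113.  172.]
-105 60 [432. 432. 432. 432. 432. 432.] [ 432. -101.  171.]
-90 63 [432. 432. 432. 433. 433. 433.] [432. -89. 169.]
-75 90 [435. 435. 435. 435. 435. 435.] [435. -74. 172.]
-60 39 [435. 435. 435. 435. 437. 437.] [435. -60. 173.]
-45 24 [473. 473. 473. 473. 473. 474.] [473. -36. 162.]
side
[... 1227 characters left out ...]
  104.997]
top [429.389 322.241] [0.193 0.981] 1.3765476796270764
-46 -37 73 [421.525 282.556  39.393] [ -7.864 -39.684]
-12 -2 94 [428.082 315.287  45.812] [-1.307 -6.954]
0 76 164 [436.63  358.66   34.369] [ 7.24  36.419]
-27 -13 56 [425.717 302.616  39.254] [ -3.672 -19.624]
9 19 23 [431.977 335.861  34.558] [ 2.588 13.62 ]
side [426.852 299.255] [0.208 0.978] 1.3612272866922137
-46 -37 0 [nan nan nan] [nan nan]
-12 -2 5 [430.369 286.831  37.76 ] [  3.517 -12.424]
0 76 116 [430.752 317.616  47.064] [ 3.9   18.361]
-27 -13 179 [423.079 281.125  34.398] [ -3.773 -18.13 ]
9 19 96 [430.307 313.204  47.95 ] [ 3.455 13.95 ]<stdin>:29: RuntimeWarning: Mean of empty slice.
  ret = um.true_divide(
```

Findings so far:
- The top is already about 0.18 rad open.
- The handle's middle is near (437,-117,167). For 0.183 rad the given geometry predicts z = 167, so this agrees.
- The table's yaw is about -0.03, with its centre near (591,-119).
- The pin grip is near (426,298), with the axis at 1.375 rad.

The lid comes first.

```bash
cat >> h.py <<'E'
yaw=-0.03; CEN=np.array([591,-119.5,0.])
Rt=R.from_euler('z',yaw)
def toolR(zdir,ydir):
    z=np.array(zdir,float);z/=np.linalg.norm(z);y=np.array(ydir,float);y-=z*(y@z);y/=np.linalg.norm(y)
    return R.from_matrix(np.c_[np.cross(y,z),y,z])
def go(pos,Rn,pos0=None,R0=None):
    s=telemetry.state(); p0=s["tcp_pos"] if pos0 is None else pos0; r0=rot() if R0 is None else R0
    d=r0.inv().apply(np.array(pos)-p0); w=(r0.inv()*Rn).as_rotvec()
    print("shift",d.round(1),"turn",w.round(3),"deg",np.degrees(np.linalg.norm(w)).round(0),"dist",np.linalg.norm(d).round(0))
def lidR(t): return toolR(Rt.apply([np.sin(t),0,-np.cos(t)]),Rt.apply([np.cos(t),0,np.sin(t)]))
def handle(a):
    r=[100-260*np.cos(a)+9*np.sin(a),0,111+260*np.sin(a)+9*np.cos(a)]; return CEN+Rt.apply(r)
E
python3 - <<'E'
from h import *
print(handle(.183)); Rn=lidR(.3); z=Rn.apply([0,0,1]); 
go(np.array([437,-116.5,167])-90*z,Rn)
print(rot().as_matrix().round(3))
E
```

```text
[ 437.04856062 -114.88007076  167.16459615]
shift [-421.9 -562.6  -39. ] turn [-0.265 -0.176  1.171] deg 70.0 dist 704.0
[[-0.913  0.409 -0.001]
 [ 0.409  0.913 -0.001]
 [ 0.    -0.001 -1.   ]]
```

>>> send_rows([
  {"x":-40,"y":-50,"z":-40,"wz":0.15,"gripper":26},
  {"x":-85,"y":-105,"z":-70,"wz":0.3,"gripper":26},
  {"x":-125,"y":-160,"z":-80,"wz":0.45,"gripper":26},
  {"x":-165,"y":-215,"z":-80,"wz":0.6,"gripper":26},
  {"x":-210,"y":-270,"z":-80,"wz":0.75,"gripper":26},
])

```text
invalid input
```

Run:
```python
from h import *
s=telemetry.state();print(s["tcp_pos"],s["width"],s["q"].round(2));Rn=lidR(.3); z=Rn.apply([0,0,1]); 
go(np.array([437,-116,167])-90*z,Rn)
```

```text
[255.13923826 570.17800094 213.41869476] 1.0004314113858 [ 1.05  0.49  1.35  0.    1.3  -0.1 ]
shift [-421.7 -562.2  -39. ] turn [-0.265 -0.176  1.171] deg 70.0 dist 704.0
```

>>> send_rows([
  {"x":-40,"y":-45,"z":-15,"wx":0,"wy":0,"wz":0.15,"gripper":26},
  {"x":-80,"y":-90,"z":-30,"wx":0,"wy":0,"wz":0.3,"gripper":26},
  {"x":-115,"y":-140,"z":-45,"wx":0,"wy":0,"wz":0.45,"gripper":26},
  {"x":-150,"y":-185,"z":-60,"wx":0,"wy":0,"wz":0.6,"gripper":26},
  {"x":-185,"y":-230,"z":-75,"wx":0,"wy":0,"wz":0.75,"gripper":26},
], force=20)

```text
time: 0.72
tcp_pos: [330.2, 283.2, 289.2]
tool_rot: [0.0, 0.554, 0.832, -0.0]
wrist_force: [0.4, -0.4, 0.2]
width: 0.48
grip_force: 0.0
```

Run:
```python
from h import *
s=telemetry.state();print(s["tcp_pos"],s["width"],s["q"].round(2));Rn=lidR(.3); z=Rn.apply([0,0,1]); 
go(np.array([437,-116,167])-90*z,Rn)
```

```text
[330.15658321 283.15304979 289.24868167] 0.4801384303409299 [ 0.57  0.14  1.67 -0.    1.33  0.18]
shift [-398.5  -79.3   36.3] turn [-0.296 -0.064  0.422] deg 30.0 dist 408.0
```

>>> send_rows([
  {"x":-60,"y":-12,"z":0,"wx":-0.05,"wy":-0.01,"wz":0.08,"gripper":26},
  {"x":-120,"y":-24,"z":0,"wx":-0.1,"wy":-0.02,"wz":0.16,"gripper":26},
  {"x":-180,"y":-36,"z":0,"wx":-0.15,"wy":-0.03,"wz":0.24,"gripper":26},
  {"x":-240,"y":-48,"z":5,"wx":-0.2,"wy":-0.05,"wz":0.32,"gripper":26},
  {"x":-300,"y":-60,"z":15,"wx":-0.25,"wy":-0.06,"wz":0.42,"gripper":26},
])

```text
time: 1.35
tcp_pos: [390.1, -4.9, 275.9]
tool_rot: [0.092, 0.706, 0.697, 0.085]
wrist_force: [1.6, -0.0, -0.4]
width: 0.263
grip_force: 0.0
```

Run:
```python
from h import *
s=telemetry.state();print(s["tcp_pos"],s["width"],s["q"].round(2));Rn=lidR(.3); z=Rn.apply([0,0,1]); 
go(np.array([437,-116,167])-90*z,Rn)
```

```text
[390.10645442  -4.91781176 275.87977249] 0.26269342812635044 [-0.2  -0.05  1.95  0.05  1.   -0.21]
shift [-109.8   15.2   28.4] turn [-0.049  0.002  0.018] deg 3.0 dist 114.0
```

>>> send_rows([
  {"x":-55,"y":7,"z":14,"wx":-0.03,"wy":0,"wz":0.01,"gripper":26},
  {"x":-110,"y":15,"z":28,"wx":-0.05,"wy":0,"wz":0.02,"gripper":26},
  {"x":-110,"y":15,"z":28,"wx":-0.05,"wy":0,"wz":0.02,"gripper":26},
])

```text
time: 1.72
tcp_pos: [410.1, -117.7, 252.2]
tool_rot: [0.107, 0.712, 0.687, 0.103]
wrist_force: [0.5, 1.5, -0.6]
width: 0.259
grip_force: 0.0
```

Run:
```python
from h import *
s=telemetry.state();print(s["tcp_pos"],s["width"],s["q"].round(2));Rn=lidR(.3); z=Rn.apply([0,0,1]); 
go(np.array([437,-116,167])-40*z,Rn);go(np.array([437,-116,167])+12*z,Rn)
im,d=get_image("side"); cv2.imwrite("pics/s1.png",cv2.resize(im[190:330,210:400],None,fx=4,fy=4))
```

```text
[ 410.06389059 -117.65031593  252.20453923] 0.25866382899663803 [-0.54  0.03  1.96  0.18  0.9  -0.6 ]
shift [ 2.6  0.6 49.3] turn [-0.002  0.003 -0.006] deg 0.0 dist 49.0
shift [  2.8   0.7 101.3] turn [-0.002  0.003 -0.006] deg 0.0 dist 101.0
```

View pics/s1.png

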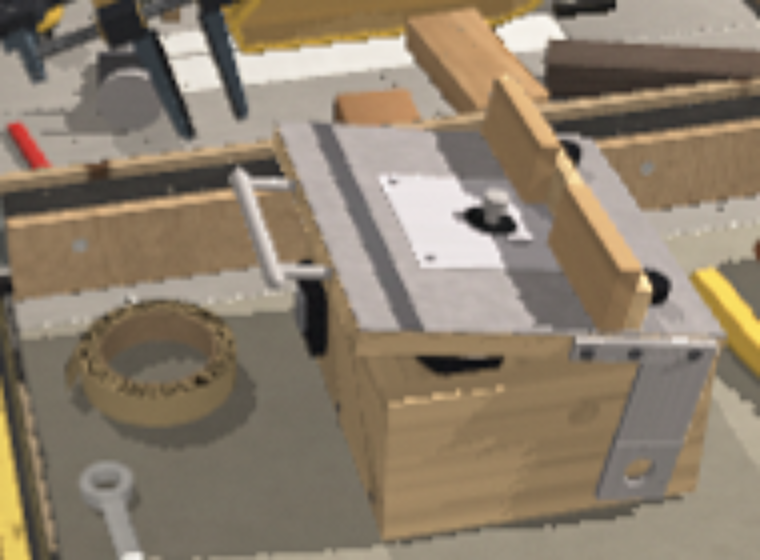

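The crop shows the finger tips above the handle bar at crop (255,225), with the stay plate's hole at crop (638,468). Going down onto the bar.

>>> send_rows([
  {"x":3,"y":0,"z":40,"wx":0,"wy":0,"wz":0,"gripper":26},
  {"x":3,"y":0,"z":75,"wx":0,"wy":0,"wz":0,"gripper":26},
  {"x":3,"y":0,"z":100,"wx":0,"wy":0,"wz":0,"gripper":26},
  {"x":3,"y":0,"z":100,"wx":0,"wy":0,"wz":0,"gripper":26},
])

```text
time: 2.28
tcp_pos: [439.2, -109.4, 156.3]
tool_rot: [0.105, 0.709, 0.69, 0.103]
wrist_force: [0.2, 0.6, 0.2]
width: 0.262
grip_force: 0.0
```

>>> send_rows([
  {"x":0,"y":0,"z":0,"wx":0,"wy":0,"wz":0,"gripper":0},
  {"x":0,"y":0,"z":0,"wx":0,"wy":0,"wz":0,"gripper":0},
  {"x":0,"y":0,"z":0,"wx":0,"wy":0,"wz":0,"gripper":0},
], force=45)

```text
time: 2.65
tcp_pos: [439.6, -111.0, 158.0]
tool_rot: [0.107, 0.709, 0.689, 0.103]
wrist_force: [-2.8, 4.6, 4.2]
width: 0.106
grip_force: 45.0
```

Run:
```python
from h import *
s=telemetry.state();p=s["tcp_pos"];print(p,s["width"],s["grip_force"],s["wrist_force"]);r0=rot();z=r0.apply([0,0,1])
off=p-handle(.183); print(off)
for a in (.25,.35,.5,.65,.8,.88,.9):
    t=.3+.5*(a-.183)/.7; Rn=lidR(t); 
    dz=Rn.apply(lidR(.3).inv().apply(off)); print(a,t); go(handle(a)+dz,Rn)
```

```text
[ 439.56844141 -111.00354679  158.03612844] 0.10581394983285512 45.0017774105072 [-2.80359007  4.55245862  4.23266677]
[ 2.51988079  3.87652397 -9.12846772]
0.25 0.34785714285714286
shift [ -0.    9.6 -14.8] turn [-0.049  0.001  0.001] deg 3.0 dist 18.0
0.35 0.41928571428571426
shift [ -0.1  25.6 -35.8] turn [-0.12   0.001  0.001] deg 7.0 dist 44.0
0.5 0.5264285714285715
shift [ -0.1  53.5 -64.3] turn [-0.227  0.001  0.001] deg 13.0 dist 84.0
0.65 0.6335714285714287
shift [ -0.2  85.2 -88.5] turn [-0.335  0.001  0.001] deg 19.0 dist 123.0
0.8 0.7407142857142857
shift [  -0.2  120.1 -107.9] turn [-0.442  0.001  0.001] deg 25.0 dist 161.0
0.88 0.7978571428571429
shift [  -0.3  139.8 -116.2] turn [-0.499  0.001  0.001] deg 29.0 dist 182.0
0.9 0.8121428571428573
shift [  -0.3  144.8 -118. ] turn [-0.513  0.001  0.001] deg 29.0 dist 187.0
```

Width 9.6 mm matches the 10 mm bar, so it is gripped. I'll lift along the arc.

>>> send_rows([
  {"x":0,"y":10,"z":-15,"wx":-0.05,"wy":0,"wz":0,"gripper":0},
  {"x":0,"y":26,"z":-36,"wx":-0.12,"wy":0,"wz":0,"gripper":0},
  {"x":0,"y":39,"z":-51,"wx":-0.17,"wy":0,"wz":0,"gripper":0},
  {"x":0,"y":53,"z":-64,"wx":-0.23,"wy":0,"wz":0,"gripper":0},
])

```text
time: 3.15
tcp_pos: [469.0, -111.4, 233.6]
tool_rot: [0.187, 0.692, 0.673, 0.181]
wrist_force: [-26.9, -2.8, 5.4]
width: 0.112
grip_force: 45.0
```

Run:
```python
from h import *
s=telemetry.state();p=s["tcp_pos"];print(p,s["width"],s["grip_force"],s["wrist_force"]);r0=rot();z=r0.apply([0,0,1])
off=np.array([ 2.5, 3.9,-9.1])
for a in (.5,.57,.65,.72,.8,.88,.9):
    t=.3+.5*(a-.183)/.7; Rn=lidR(t); 
    dz=Rn.apply(lidR(.3).inv().apply(off)); print(a,t); go(handle(a)+dz,Rn)
```

```text
[ 469.03094438 -111.41866382  233.60622063] 0.11173124988904991 45.00648736953735 [-26.89226183  -2.84913143   5.41219188]
0.5 0.5264285714285715
shift [-0.5  3.1 -0.1] turn [-0.     0.     0.002] deg 0.0 dist 3.0
0.57 0.5764285714285714
shift [-0.5 19.8 -8.4] turn [-0.05   0.     0.002] deg 3.0 dist 21.0
0.65 0.6335714285714287
shift [ -0.5  39.5 -16.5] turn [-0.108 -0.     0.002] deg 6.0 dist 43.0
0.72 0.6835714285714285
shift [ -0.6  57.2 -22.4] turn [-0.158 -0.     0.002] deg 9.0 dist 61.0
0.8 0.7407142857142857
shift [ -0.6  77.9 -27.6] turn [-0.215 -0.     0.002] deg 12.0 dist 83.0
0.88 0.7978571428571429
shift [ -0.7  98.9 -31.2] turn [-0.272 -0.     0.002] deg 16.0 dist 104.0
0.9 0.8121428571428573
shift [ -0.7 104.2 -31.9] turn [-0.286 -0.     0.002] deg 16.0 dist 109.0
```

>>> send_rows([
  {"x":0,"y":16,"z":-11,"wx":-0.05,"wy":0,"wz":0,"gripper":0},
  {"x":0,"y":36,"z":-19,"wx":-0.11,"wy":0,"wz":0,"gripper":0},
  {"x":0,"y":54,"z":-25,"wx":-0.16,"wy":0,"wz":0,"gripper":0},
  {"x":0,"y":75,"z":-30,"wx":-0.21,"wy":0,"wz":0,"gripper":0},
  {"x":0,"y":90,"z":-33,"wx":-0.25,"wy":0,"wz":0,"gripper":0},
])

```text
time: 3.78
tcp_pos: [532.1, -113.6, 308.2]
tool_rot: [0.273, 0.663, 0.645, 0.264]
wrist_force: [-7.5, -0.6, -3.5]
width: 0.112
grip_force: 45.0
```

Run:
```python
from h import *
s=telemetry.state();p=s["tcp_pos"];print(p,s["width"],s["grip_force"],s["wrist_force"]);r0=rot();z=r0.apply([0,0,1])
off=np.array([ 2.5, 3.9,-9.1])
for a in (.83,.85,.87,.9):
    t=.3+.5*(a-.183)/.7; Rn=lidR(t); 
    dz=Rn.apply(lidR(.3).inv().apply(off)); print(a,t); go(handle(a)+dz,Rn)
```

```text
[ 532.12441421 -113.58953459  308.24630339] 0.1122312661119868 45.001729130744934 [-7.48264921 -0.60411197 -3.47510027]
0.83 0.7621428571428572
shift [-0.2 -7.1  2. ] turn [0.017 0.    0.002] deg 1.0 dist 7.0
0.85 0.7764285714285715
shift [-0.2 -1.7  2.5] turn [0.003 0.    0.002] deg 0.0 dist 3.0
0.87 0.7907142857142857
shift [-0.2  3.6  3. ] turn [-0.012  0.     0.002] deg 1.0 dist 5.0
0.9 0.8121428571428573
shift [-0.2 11.5  4. ] turn [-0.033  0.     0.002] deg 2.0 dist 12.0
```

>>> send_rows([
  {"x":0,"y":3,"z":0,"wx":0,"wy":0,"wz":0,"gripper":0},
  {"x":0,"y":6,"z":0,"wx":-0.01,"wy":0,"wz":0,"gripper":0},
  {"x":0,"y":8,"z":0,"wx":-0.01,"wy":0,"wz":0,"gripper":0},
  {"x":0,"y":8,"z":0,"wx":-0.01,"wy":0,"wz":0,"gripper":0},
])

```text
time: 4.28
tcp_pos: [535.2, -113.5, 310.8]
tool_rot: [0.274, 0.663, 0.644, 0.265]
wrist_force: [-33.7, -12.4, -6.9]
width: 0.11
grip_force: 45.0
```

>>> send_rows([
  {"x":0,"y":3,"z":0,"wx":0,"wy":0,"wz":0,"gripper":0},
  {"x":0,"y":3,"z":0,"wx":0,"wy":0,"wz":0,"gripper":0},
  {"x":0,"y":3,"z":0,"wx":0,"wy":0,"wz":0,"gripper":0},
])

```text
time: 4.65
tcp_pos: [535.3, -113.4, 310.9]
tool_rot: [0.273, 0.664, 0.645, 0.264]
wrist_force: [-52.6, -19.7, -12.0]
width: 0.107
grip_force: 45.0
```

>>> send_rows([
  {"x":0,"y":-6,"z":0,"wx":0,"wy":0,"wz":0,"gripper":30},
  {"x":0,"y":-7,"z":0,"wx":0,"wy":0,"wz":0,"gripper":30},
  {"x":0,"y":-7,"z":0,"wx":0,"wy":0,"wz":0,"gripper":30},
  {"x":0,"y":-7,"z":-40,"wx":0,"wy":0,"wz":0,"gripper":60},
  {"x":0,"y":-7,"z":-90,"wx":0,"wy":0,"wz":0,"gripper":100},
])

```text
time: 5.28
tcp_pos: [471.3, -111.8, 374.8]
tool_rot: [0.275, 0.662, 0.644, 0.267]
wrist_force: [0.9, -0.2, 1.4]
width: 0.492
grip_force: 0.0
```

Run:
```python
from h import *
s=telemetry.state();p=s["tcp_pos"];print(p,s["width"],s["wrist_force"],s["q"].round(2))
im,d=get_image("side"); cv2.imwrite("pics/s2.png",cv2.resize(im[100:350,190:440],None,fx=2.4,fy=2.4,interpolation=cv2.INTER_CUBIC));np.save("s2.npy",d);cv2.imwrite("s2full.png",im)
W=world("side",d)
L=W[(W[:,0]>500)&(W[:,0]<720)&(W[:,1]>-225)&(W[:,1]<-10)&(W[:,2]>115)&(W[:,2]<330)]
u=np.array([-.05,-1])  # board's top not seen? fit plane in x,z
A=np.c_[L[:,:2],np.ones(len(L))];m=np.ones(len(L),bool)
for th in(60,40,20,10,6,5,5):
    p=np.linalg.lstsq(A[m],L[m,2],rcond=None)[0]; m=abs(L[:,2]-A@p)<th*1.3
print("lid tilt",np.arctan(np.hypot(*p[:2])),m.sum(),len(L))
a=np.deg2rad(0)
Rn=toolR([0,0,-1],[np.cos(1.375),np.sin(1.375),0]); go([426,298,140],Rn)
```

```text
[ 471.32672353 -111.77587619  374.79206601] 0.49207152117649816 [ 0.91129251 -0.20948354  1.40133705] [-0.69 -0.16  2.02  0.7   0.74 -1.05]
lid tilt 0.6607648932177698 592 2696
shift [ 409.  -207.1  128. ] turn [ 0.651  0.556 -1.322] deg 90.0 dist 476.0
```

View pics/s2.png

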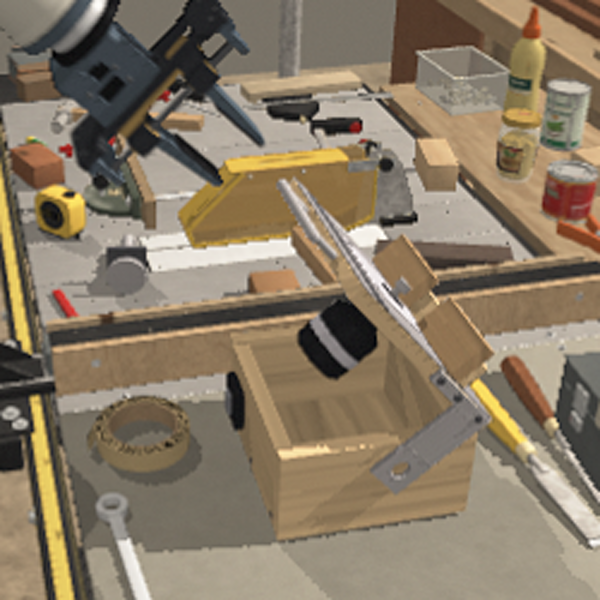

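The lid is up. The stay-plate hole shows at crop (400,467), i.e. full (357,295), with wood visible behind it. The lock pin is undisturbed at crop (127,262).

>>> send_rows([
  {"x":45,"y":-23,"z":5,"wx":0.07,"wy":0.06,"wz":-0.14,"gripper":100},
  {"x":95,"y":-48,"z":12,"wx":0.14,"wy":0.12,"wz":-0.28,"gripper":100},
  {"x":145,"y":-73,"z":25,"wx":0.21,"wy":0.18,"wz":-0.42,"gripper":100},
  {"x":195,"y":-98,"z":40,"wx":0.28,"wy":0.24,"wz":-0.57,"gripper":100},
  {"x":245,"y":-123,"z":55,"wx":0.36,"wy":0.3,"wz":-0.72,"gripper":100},
])

```text
time: 5.95
tcp_pos: [432.8, 128.8, 252.0]
tool_rot: [0.141, 0.396, 0.897, 0.136]
wrist_force: [0.9, -1.8, -0.4]
width: 0.998
grip_force: 0.0
```

```bash
cat >> h.py <<'E'
PG=np.array([426,298,0.])
def pinR(a=1.375): return toolR([0,0,-1],[np.cos(a),np.sin(a),0])
def ray(name,uv):
    p=camera_params(name);Rm=np.array(p["R"]);t=np.array(p["t"])
    d=cv2.undistortPoints(np.array([[uv]],float),np.array(p["camera_matrix"]),np.array([p["k1"],0,0,0,0.])).ravel()
    return -Rm.T@t, Rm.T@np.r_[d,1]
def proj(name,X):
    p=camera_params(name);c=np.array(p["R"])@X+np.array(p["t"]);x,y=c[:2]/c[2];f=1+p["k1"]*(x*x+y*y);K=np.array(p["camera_matrix"])
    return np.array([K[0,0]*x*f+K[0,2],K[1,1]*y*f+K[1,2]])
E
python3 - <<'E'
from h import *
s=telemetry.state();print(s["tcp_pos"],s["q"].round(2)); go(PG+[0,0,140],pinR())
hole=CEN+Rt.apply([20,-118,82]); print("hole",hole,"px",proj("side",hole))
im=cv2.imread("s2full.png")
c=im[286:304,346:368].astype(int); sat=c.max(2)-c.min(2)
for r in sat: print(*[f"{v:3d}" for v in r])
d=np.load("s2.npy"); W=world("side",d).reshape(420,560,3)
P=[]
for v in range(275,305):
  for u in range(345,392):
    x=im[v,u].astype(int)
    if x.max()-x.min()<14 and x.max()>70 : P.append(W[v,u])
P=np.array(P); r=Rt.inv().apply(P-CEN); print(len(P),np.nanmedian(r,0),np.nanpercentile(r[:,1],[10,25,75,90]))
E
```

```text
[432.78960053 128.78995895 252.00539653] [ 0.07  0.03  2.    0.16  0.74 -0.76]
shift [147.3  65.5 123.4] turn [ 0.305  0.259 -0.627] deg 43.0 dist 203.0
hole [ 607.45153165 -238.04681399   82.        ] px [356.59674787 297.23482815]
 63  60  59  55  54  55  55  56  47  21   6   7   9   8   9   9   9  10  10   9   9   9
 58  54  53  55  57  59  56  47  20   5  10   9   9   8   8   9  11   9   9  10   9   8
 53  55  54  57  62  56  36  21   6   8  10  10   8  10   9   8  10  12   9   9  10  10
 55  53  57  62  51  29   6   6   9   9   9   9   9   9   8   8   8   9   9   9   8   9
 56  56  59  50  22   5   6   9   9   8   8  10   9   9   8   8   9   8   9   9   9  10
 58  57  40  19   5   7   9   9   8   8   9   7   7   8   9   9   8   8   8   9   9  11
 47  32  13   6   7   8  10   8   8   6  17  22  22  16   7   8   8   7   9   9   8   8
 20   5   6   8  10   9   7   8  16  26  38  46  45  45   5   7  10   8   9   7   8   8
  6   6  10  10   9   8   9  12  38  49  51  51  53  45   7   8   9   9   8   9   8   7
  9   8  10  10   9   9   6  27  50  50  52  51  43  19   6   9   9   9   8   9   8   7
  9  10   9   9   9   9   8  37  49  56  50  45  18   6   8   8  10   9   8   7   5  30
  9   7   8   9   9  10   7  22  25  34  26  20   7   7   8   8   7   7   7  22  37  55
 27   6   8   9   9  10   8   9   8  10  11   8   9   9   9   9   6   6  21  49  61  58
 50  25  14   8   8   8   7   8  11  12  13  10   9   9   9   7   6  20  47  57  57  57
 53  49  38  16   7   8   9   7   7   9   8   9   9   6   7  13  38  48  58  57  58  57
 51  52  53  36  13   7   8   8   8   9   9   9   8   7  22  45  61  60  59  57  57  56
 52  51  52  54  38  21   6   8   9   9   9   9   6  22  48  59  57  56  55  54  55  55
 52  54  53  54  56  46  20   6   8   9   8  13  25  45  56  54  54  55  53  55  55  56
554 [  43.23934729 -114.70325525  106.87787535] [-116.60378183 -115.79855108 -113.58352905 -112.55235268]
```

>>> send_rows([
  {"x":30,"y":13,"z":20,"wx":0.06,"wy":0.05,"wz":-0.12,"gripper":100},
  {"x":60,"y":26,"z":45,"wx":0.12,"wy":0.1,"wz":-0.25,"gripper":100},
  {"x":90,"y":39,"z":70,"wx":0.18,"wy":0.16,"wz":-0.38,"gripper":100},
  {"x":120,"y":52,"z":98,"wx":0.24,"wy":0.21,"wz":-0.5,"gripper":100},
  {"x":147,"y":65,"z":123,"wx":0.3,"wy":0.26,"wz":-0.63,"gripper":100},
])

```text
time: 6.58
tcp_pos: [426.4, 297.8, 139.9]
tool_rot: [0.0, 0.096, 0.995, 0.003]
wrist_force: [1.0, -0.3, 0.1]
width: 1.002
grip_force: 0.0
```

>>> send_rows([
  {"x":0,"y":0,"z":0,"wx":0,"wy":0,"wz":0,"gripper":100},
])

```text
time: 6.7
tcp_pos: [426.4, 298.5, 138.9]
tool_rot: [-0.0, 0.096, 0.995, 0.003]
wrist_force: [-0.6, 0.1, 0.5]
width: 0.998
grip_force: 0.0
```

Run:
```python
from h import *
s=telemetry.state();print(s["tcp_pos"],s["q"].round(2)); go(PG+[0,0,100],pinR()); go(PG+[0,0,41],pinR())
im,d=get_image("side"); cv2.imwrite("pics/s3.png",cv2.resize(im[100:260,170:330],None,fx=3.75,fy=3.75,interpolation=cv2.INTER_CUBIC))
```

```text
[426.41430489 298.53077054 138.85685439] [ 0.49  0.44  1.69  0.01  1.   -0.89]
shift [ 0.3 -0.8 38.9] turn [ 0.006 -0.001  0.003] deg 0.0 dist 39.0
shift [ 0.2 -1.2 97.9] turn [ 0.006 -0.001  0.003] deg 0.0 dist 98.0
```

View pics/s3.png

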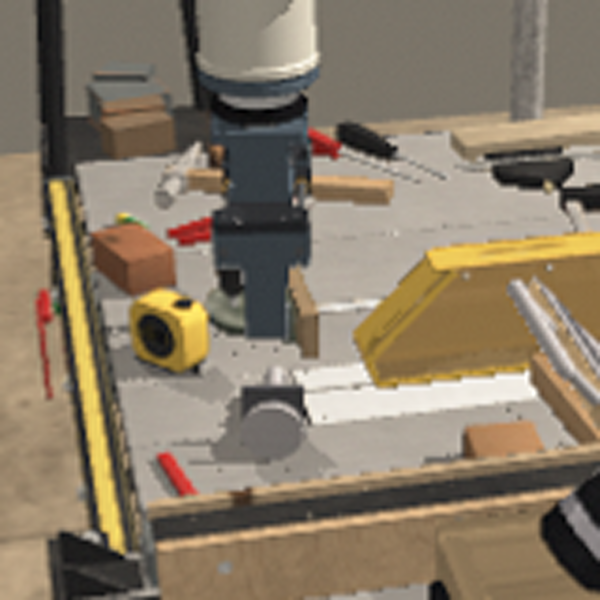

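The near finger stands above the button at crop (268,335) and is lined up with the pin at (275,415). Descending.

>>> send_rows([
  {"x":0,"y":-1,"z":40,"wx":0,"wy":0,"wz":0,"gripper":100},
  {"x":0,"y":-1,"z":75,"wx":0,"wy":0,"wz":0,"gripper":100},
  {"x":0,"y":-1,"z":98,"wx":0,"wy":0,"wz":0,"gripper":100},
  {"x":0,"y":-1,"z":98,"wx":0,"wy":0,"wz":0,"gripper":70},
], force=25)

```text
time: 7.25
tcp_pos: [425.5, 294.8, 42.2]
tool_rot: [0.0, 0.099, 0.995, 0.003]
wrist_force: [-0.2, -0.6, 0.0]
width: 0.921
grip_force: 0.0
```

>>> send_rows([
  {"x":0,"y":0,"z":0,"wx":0,"wy":0,"wz":0,"gripper":55},
  {"x":0,"y":0,"z":0,"wx":0,"wy":0,"wz":0,"gripper":40},
  {"x":0,"y":0,"z":0,"wx":0,"wy":0,"wz":0,"gripper":0},
  {"x":0,"y":0,"z":0,"wx":0,"wy":0,"wz":0,"gripper":0},
  {"x":0,"y":0,"z":0,"wx":0,"wy":0,"wz":0,"gripper":0},
], force=30)

```text
time: 7.88
tcp_pos: [426.1, 295.9, 42.7]
tool_rot: [0.001, 0.098, 0.995, 0.004]
wrist_force: [-0.6, 0.9, 6.6]
width: 0.391
grip_force: 30.0
```

Width 35.6 mm means the pin is held with the button fully pressed. Lifting and carrying it.

>>> send_rows([
  {"x":0,"y":0,"z":-15,"wx":0,"wy":0,"wz":0,"gripper":0},
  {"x":0,"y":0,"z":-40,"wx":0,"wy":0,"wz":0,"gripper":0},
  {"x":0,"y":0,"z":-85,"wx":0,"wy":0,"wz":0,"gripper":0},
  {"x":0,"y":0,"z":-135,"wx":0,"wy":0,"wz":0,"gripper":0},
  {"x":0,"y":0,"z":-185,"wx":0,"wy":0,"wz":0,"gripper":0},
])

```text
time: 8.5
tcp_pos: [425.0, 294.2, 229.8]
tool_rot: [0.0, 0.098, 0.995, 0.003]
wrist_force: [1.0, 1.5, -2.1]
width: 0.387
grip_force: 30.0
```

```bash
cat >> h.py <<'E'
def holeR(t): return toolR(Rt.apply([np.sin(t),0,-np.cos(t)]),Rt.apply([0,1,0]))
E
python3 - <<'E'
from h import *
s=telemetry.state();print(s["tcp_pos"],s["width"],s["wrist_force"],s["q"].round(2)); go([390,20,250],holeR(0)); go([400,-330,250],holeR(0.3))
E
```

```text
[424.99404776 294.20799331 229.79388327] 0.3867027496790806 [ 0.99941541  1.5387303  -2.12499365] [ 0.49  0.32  1.59  0.01  1.22 -0.89]
shift [ -19.3 -275.6  -22. ] turn [ 0.007  0.001 -0.167] deg 10.0 dist 277.0
shift [ -97.6 -616.9  -24.3] turn [-0.019 -0.299 -0.167] deg 20.0 dist 625.0
```

>>> send_rows([
  {"x":-4,"y":-50,"z":-8,"wx":0,"wy":0,"wz":-0.03,"gripper":0},
  {"x":-8,"y":-110,"z":-16,"wx":0,"wy":0,"wz":-0.06,"gripper":0},
  {"x":-12,"y":-170,"z":-22,"wx":0,"wy":0,"wz":-0.1,"gripper":0},
  {"x":-16,"y":-225,"z":-22,"wx":0,"wy":0,"wz":-0.13,"gripper":0},
  {"x":-19,"y":-280,"z":-22,"wx":0,"wy":0,"wz":-0.17,"gripper":0},
])

```text
time: 9.12
tcp_pos: [388.6, 14.5, 248.3]
tool_rot: [0.001, 0.013, 1.0, 0.003]
wrist_force: [0.7, -0.1, -2.3]
width: 0.389
grip_force: 30.0
```

Run:
```python
from h import *
s=telemetry.state();print(s["tcp_pos"],s["width"],s["wrist_force"],s["q"].round(2)); go([395,-270,250],holeR(0.1));go([420,-350,230],holeR(0.4))
```

```text
[388.55740575  14.48950694 248.32482665] 0.3894349685088323 [ 0.72538213 -0.09398808 -2.25379032] [-0.12  0.11  1.83  0.01  1.2  -1.67]
shift [ -13.7 -284.2   -3.5] turn [ 0.007 -0.098  0.004] deg 6.0 dist 285.0
shift [ -40.7 -363.7   16.1] turn [ 0.007 -0.398  0.003] deg 23.0 dist 366.0
```

>>> send_rows([
  {"x":-2,"y":-55,"z":0,"wx":0,"wy":0,"wz":0,"gripper":0},
  {"x":-5,"y":-115,"z":0,"wx":0,"wy":-0.02,"wz":0,"gripper":0},
  {"x":-8,"y":-175,"z":0,"wx":0,"wy":-0.04,"wz":0,"gripper":0},
  {"x":-11,"y":-230,"z":0,"wx":0,"wy":-0.07,"wz":0,"gripper":0},
  {"x":-14,"y":-285,"z":0,"wx":0,"wy":-0.1,"wz":0,"gripper":0},
])

```text
time: 9.75
tcp_pos: [395.1, -270.9, 246.4]
tool_rot: [0.051, 0.014, 0.999, 0.002]
wrist_force: [1.8, 1.6, -1.3]
width: 0.386
grip_force: 30.0
```

```bash
cat >> h.py <<'E'
TP=np.array([0,48,14.7])  # pin origin in tool
HOLE=np.array([608,-235,82.])
def tcp_for(out,R_): # origin 'out' mm outside the mouth
    return HOLE-R_.apply([0,1,0])*out-R_.apply(TP)
E
python3 - <<'E'
from h import *
s=telemetry.state();print(s["tcp_pos"],s["width"],s["wrist_force"],s["q"].round(2)); Rn=holeR(.75);P=tcp_for(85,Rn);print(P); go(P,Rn)
m=(P+s["tcp_pos"])/2; go([450,-365,200],holeR(.45))
E
```

```text
[ 395.06401515 -270.89882146  246.41747492] 0.3863708537099904 [ 1.84632229  1.57639037 -1.27619814] [-0.78  0.21  1.71  0.08  1.15 -2.36]
[ 593.9950174  -367.63959688   92.75582637]
shift [-184.8  -92.2  172.9] turn [ 0.007 -0.647 -0.   ] deg 37.0 dist 269.0
shift [-52.5 -92.9  51.5] turn [ 0.007 -0.348  0.001] deg 20.0 dist 118.0
```

>>> send_rows([
  {"x":-13,"y":-25,"z":13,"wx":0,"wy":-0.1,"wz":0,"gripper":0},
  {"x":-28,"y":-50,"z":27,"wx":0,"wy":-0.2,"wz":0,"gripper":0},
  {"x":-52,"y":-93,"z":51,"wx":0,"wy":-0.35,"wz":0,"gripper":0},
  {"x":-100,"y":-93,"z":80,"wx":0,"wy":-0.5,"wz":0,"gripper":0},
  {"x":-130,"y":-93,"z":100,"wx":0,"wy":-0.65,"wz":0,"gripper":0},
])

```text
time: 10.38
tcp_pos: [558.5, -366.7, 192.8]
tool_rot: [0.329, 0.035, 0.944, 0.006]
wrist_force: [0.3, -0.8, -1.3]
width: 0.39
grip_force: 30.0
```

Run:
```python
from h import *
s=telemetry.state();print(s["tcp_pos"],s["width"],s["wrist_force"],s["q"].round(2)); Rn=holeR(.75);P=tcp_for(85,Rn);go(P,Rn);go(tcp_for(65,Rn),Rn)
```

```text
[ 558.45767513 -366.72204698  192.76518558] 0.38973894686978894 [ 0.34360108 -0.76814544 -1.26641259] [-0.94  0.45  1.77  0.89  0.69 -3.08]
shift [ 34.2  -2.1 100.5] turn [ 0.005 -0.08  -0.046] deg 5.0 dist 106.0
shift [ 35.1  17.9 100.6] turn [ 0.005 -0.08  -0.046] deg 5.0 dist 108.0
```

Run:
```python
from h import *
for t in(.45,.55,.6):
    Rn=holeR(t);go(tcp_for(80,Rn)+[0,0,20],Rn);go(tcp_for(80,Rn),Rn)
```

```text
shift [17.6  3.8 85.1] turn [ 0.012  0.22  -0.045] deg 13.0 dist 87.0
shift [ 30.    3.1 100.8] turn [ 0.012  0.22  -0.045] deg 13.0 dist 105.0
shift [19.1  3.7 84.9] turn [ 0.009  0.12  -0.045] deg 7.0 dist 87.0
shift [ 31.5   3.  100.6] turn [ 0.009  0.12  -0.045] deg 7.0 dist 105.0
shift [19.8  3.7 84.8] turn [ 0.008  0.07  -0.046] deg 5.0 dist 87.0
shift [ 32.2   3.  100.5] turn [ 0.008  0.07  -0.046] deg 5.0 dist 106.0
```

>>> send_rows([
  {"x":5,"y":2,"z":25,"wx":0,"wy":0.08,"wz":0,"gripper":0},
  {"x":10,"y":3,"z":55,"wx":0,"wy":0.12,"wz":0,"gripper":0},
  {"x":20,"y":4,"z":85,"wx":0,"wy":0.12,"wz":0,"gripper":0},
  {"x":20,"y":4,"z":85,"wx":0,"wy":0.12,"wz":0,"gripper":0},
])

```text
time: 10.88
tcp_pos: [596.2, -361.3, 114.5]
tool_rot: [0.27, 0.029, 0.962, 0.007]
wrist_force: [-0.2, 0.2, -1.8]
width: 0.389
grip_force: 30.0
```

Run:
```python
from h import *
s=telemetry.state();print(s["tcp_pos"],s["width"],s["wrist_force"],s["q"].round(2))
for t in(.45,.55,.6):
    Rn=holeR(t);go(tcp_for(80,Rn),Rn)
```

```text
[ 596.21323319 -361.33154659  114.48644538] 0.3887617046674392 [-0.15970928  0.24345692 -1.76954409] [-0.83  0.58  1.69  0.74  0.6  -2.9 ]
shift [ 8.6 -1.9 17.2] turn [ 0.014  0.097 -0.033] deg 6.0 dist 19.0
shift [10.1 -1.9 17.2] turn [ 0.012 -0.003 -0.034] deg 2.0 dist 20.0
shift [10.8 -2.  17.2] turn [ 0.012 -0.053 -0.034] deg 4.0 dist 20.0
```

>>> send_rows([
  {"x":5,"y":-1,"z":9,"wx":0.01,"wy":0,"wz":-0.02,"gripper":0},
  {"x":10,"y":-2,"z":17,"wx":0.01,"wy":0,"wz":-0.035,"gripper":0},
  {"x":10,"y":-2,"z":17,"wx":0.01,"wy":0,"wz":-0.035,"gripper":0},
])

```text
time: 11.25
tcp_pos: [596.4, -364.5, 97.2]
tool_rot: [0.271, 0.014, 0.962, -0.004]
wrist_force: [-0.6, -0.2, -1.3]
width: 0.389
grip_force: 30.0
```

Run:
```python
from h import *
s=telemetry.state();print(s["tcp_pos"],s["width"],s["wrist_force"],s["q"].round(2))
Rn=holeR(.55);go(tcp_for(80,Rn),Rn)
tip=s["tcp_pos"]+rot().apply(TP+[0,48,0]); org=s["tcp_pos"]+rot().apply(TP)
print("tip",tip,"org",org,[proj("side",x) for x in(tip,org,HOLE)])
im,d=get_image("side"); cv2.imwrite("s4full.png",im);np.save("s4.npy",d);cv2.imwrite("pics/s4.png",cv2.resize(im[250:370,290:440],None,fx=5,fy=5,interpolation=cv2.INTER_CUBIC))
```

```text
[ 596.36519865 -364.46478348   97.16973757] 0.3888228892059878 [-0.55692079 -0.18001745 -1.27232572] [-0.83  0.61  1.71  0.78  0.56 -2.99]
shift [1.3 1.8 2.3] turn [-0.001 -0.     0.001] deg 0.0 dist 3.0
tip [ 606.89463923 -268.74654782   84.55069473] org [ 605.46964279 -316.72537132   84.59406172] [array([361.58982191, 305.13392954]), array([369.50785135, 319.71868452]), array([356.32168812, 296.35603156])]
```

View pics/s4.png

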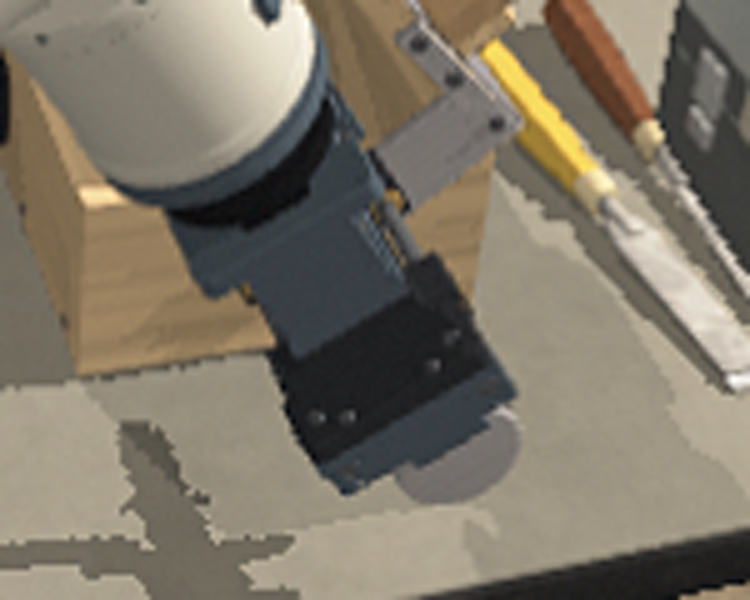

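The crop shows the gripper hiding the nose. The button's rim is visible at crop (465,460), and a strip of shank at (400,230). I'll measure the button's rim against its predicted position.

Run:
```python
from h import *
s=telemetry.state();r=rot();p=s["tcp_pos"]
im=cv2.imread("s4full.png");o=cv2.resize(im[250:370,290:440],None,fx=5,fy=5,interpolation=cv2.INTER_CUBIC)
def P(X): u=proj("side",p+r.apply(X)); return tuple(int(v) for v in ((u-[290,250])*5+2))
def circ(y,rad,col):
    pts=[P([rad*np.cos(a),y,TP[2]+rad*np.sin(a)]) for a in np.linspace(0,2*np.pi,60)]
    cv2.polylines(o,[np.array(pts)],True,col,1)
circ(-18,28,(0,0,255)); 
for e in(-8,8): cv2.line(o,P([e,54,TP[2]]),P([e,86,TP[2]]),(0,255,0),1)
circ(48,13,(255,0,255));circ(48,8,(0,255,0)); circ(96,3.5,(0,255,255))
H=[proj("side",HOLE+Rt.apply([9.2*np.cos(a),0,9.2*np.sin(a)])) for a in np.linspace(0,6.28,40)]
cv2.polylines(o,[np.array([((h-[290,250])*5+2) for h in H]).astype(int)],True,(255,255,0),1)
cv2.imwrite("pics/o4.png",o)
d=np.load("s4.npy");W=world("side",d).reshape(420,560,3)[325:352,365:396].reshape(-1,3)
L=r.inv().apply(W-p); k=(abs(L[:,1]+18)<9)&(np.hypot(L[:,0],L[:,2]-14.7)<36)&(L[:,2]>1)
print(k.sum(),np.nanmedian(L[k],0),L[k].min(0),L[k].max(0))
it,dt=get_image("top"); u=proj("top",p+r.apply(TP+[0,30,0])); print(u); u=u.astype(int)
cv2.imwrite("pics/t4.png",cv2.resize(it[u[1]-50:u[1]+50,u[0]-60:u[0]+60],None,fx=5,fy=5,interpolation=cv2.INTER_CUBIC)); np.save("t4.npy",dt)
```

```text
253 [ -1.44045518 -17.47416145  19.08827949] [-28.84847858 -20.38429062   1.70927242] [26.84950296 -9.74586484 42.16842847]
[433.50884865 176.37333892]
```

View pics/o4.png

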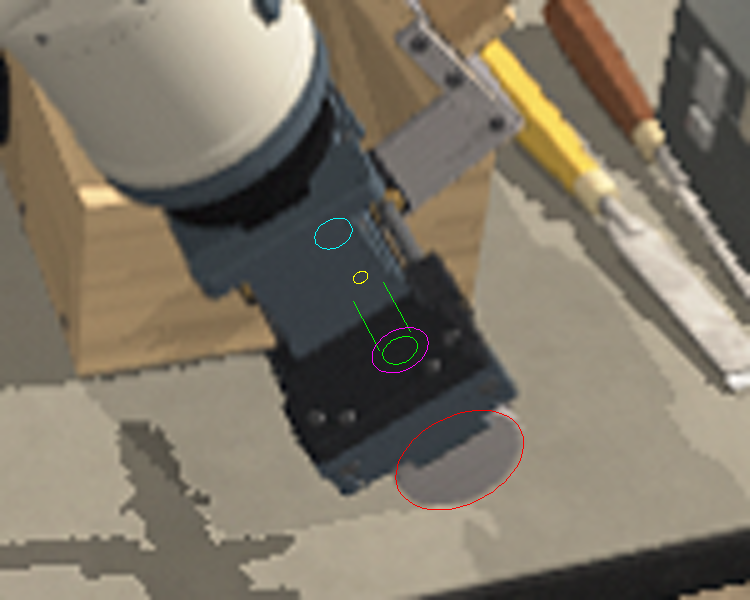

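Both the button and the hole read about 1 px higher than predicted, so it's a shared camera offset and the relative alignment holds. Starting the insertion.

>>> send_rows([
  {"x":0.5,"y":10,"z":2.5,"wx":0,"wy":0,"wz":0,"gripper":0},
  {"x":0.5,"y":25,"z":2.5,"wx":0,"wy":0,"wz":0,"gripper":0},
  {"x":0.5,"y":36,"z":2.5,"wx":0,"wy":0,"wz":0,"gripper":0},
  {"x":0.5,"y":36,"z":2.5,"wx":0,"wy":0,"wz":0,"gripper":0},
])

```text
time: 11.85
tcp_pos: [598.7, -326.9, 93.7]
tool_rot: [0.271, 0.014, 0.962, -0.004]
wrist_force: [1.3, -1.1, -2.4]
width: 0.39
grip_force: 30.0
```

Run:
```python
from h import *
s=telemetry.state();print(s["tcp_pos"],s["width"],s["wrist_force"],s["q"].round(2))
r=rot();o=s["tcp_pos"]+r.apply(TP);print("org rel",Rt.inv().apply(o-HOLE),"axis",Rt.inv().apply(r.apply([0,1,0])))
Rn=holeR(.55);go(tcp_for(40,Rn),Rn)
```

```text
[ 598.6857823  -326.88642326   93.65369252] 0.38967408409174464 [ 1.2745818  -1.07608378 -2.36529928] [-0.77  0.6   1.77  0.82  0.5  -3.  ]
org rel [  1.03433366 -44.11855535  -0.91382221] axis [-1.75149712e-03  9.99998290e-01 -5.94074777e-04]
shift [ 0.5  4.1 -1.3] turn [ 0.    -0.001  0.002] deg 0.0 dist 4.0
```

>>> send_rows([
  {"x":0,"y":5,"z":-1,"wx":0,"wy":0,"wz":0,"gripper":0},
  {"x":0,"y":10,"z":-1,"wx":0,"wy":0,"wz":0,"gripper":0},
  {"x":0,"y":15,"z":-1,"wx":0,"wy":0,"wz":0,"gripper":0},
  {"x":0,"y":15,"z":-1,"wx":0,"wy":0,"wz":0,"gripper":0},
])

```text
time: 12.35
tcp_pos: [598.6, -313.0, 94.5]
tool_rot: [0.271, 0.014, 0.962, -0.004]
wrist_force: [-0.3, -0.2, -2.1]
width: 0.387
grip_force: 30.0
```

Run:
```python
from h import *
s=telemetry.state();print(s["width"],s["wrist_force"],s["torque"],s["q"].round(2))
r=rot();o=s["tcp_pos"]+r.apply(TP);print("org rel",Rt.inv().apply(o-HOLE),"axis",Rt.inv().apply(r.apply([0,1,0])))
```

```text
0.3872825877414617 [-0.26539284 -0.21779669 -2.05064398] [ 0.07917839  0.56629224 -0.00538833] [-0.75  0.59  1.79  0.84  0.48 -3.  ]
org rel [  0.54625598 -30.22401456  -0.12586363] axis [-7.81631140e-04  9.99999204e-01 -9.90581280e-04]
```

>>> send_rows([
  {"x":0,"y":5,"z":0,"wx":0,"wy":0,"wz":0,"gripper":0},
  {"x":0,"y":10,"z":0,"wx":0,"wy":0,"wz":0,"gripper":0},
  {"x":0,"y":16,"z":0,"wx":0,"wy":0,"wz":0,"gripper":0},
  {"x":0,"y":16,"z":0,"wx":0,"wy":0,"wz":0,"gripper":0},
])

```text
time: 12.85
tcp_pos: [599.0, -296.7, 94.5]
tool_rot: [0.271, 0.014, 0.962, -0.004]
wrist_force: [-1.3, -0.2, -2.3]
width: 0.386
grip_force: 30.0
```

Run:
```python
from h import *
s=telemetry.state();print(s["width"],s["wrist_force"],s["torque"],s["q"].round(2))
r=rot();o=s["tcp_pos"]+r.apply(TP);print("org rel",Rt.inv().apply(o-HOLE),"axis",Rt.inv().apply(r.apply([0,1,0])))
```

```text
0.38629855445022465 [-1.34130896 -0.16106415 -2.30870115] [0.01000417 0.51998915 0.03372107] [-0.73  0.58  1.81  0.86  0.46 -2.99]
org rel [  0.51912395 -13.97499816  -0.11436597] axis [-1.01636877e-03  9.99999087e-01 -8.90561958e-04]
```

>>> send_rows([
  {"x":0,"y":4,"z":0,"wx":0,"wy":0,"wz":0,"gripper":0},
  {"x":0,"y":8,"z":0,"wx":0,"wy":0,"wz":0,"gripper":0},
  {"x":0,"y":12,"z":0,"wx":0,"wy":0,"wz":0,"gripper":0},
  {"x":0,"y":12,"z":0,"wx":0,"wy":0,"wz":0,"gripper":0},
])

```text
time: 13.35
tcp_pos: [599.4, -285.0, 94.4]
tool_rot: [0.271, 0.014, 0.962, -0.004]
wrist_force: [0.6, 0.7, -1.6]
width: 0.39
grip_force: 30.0
```

Run:
```python
from h import *
s=telemetry.state();print(s["width"],s["wrist_force"],s["torque"],s["q"].round(2))
r=rot();o=s["tcp_pos"]+r.apply(TP);print("org rel",Rt.inv().apply(o-HOLE),"axis",Rt.inv().apply(r.apply([0,1,0])))
```

```text
0.3902076846509271 [ 0.57362732  0.68704895 -1.56879193] [-0.03506134  0.54173656 -0.01914935] [-0.71  0.57  1.83  0.87  0.45 -2.99]
org rel [ 0.52947818 -2.20462317 -0.13699427] axis [-8.62480740e-04  9.99999135e-01 -9.93482754e-04]
```

>>> send_rows([
  {"x":0,"y":2,"z":0,"wx":0,"wy":0,"wz":0,"gripper":0},
  {"x":0,"y":4,"z":0,"wx":0,"wy":0,"wz":0,"gripper":0},
  {"x":0,"y":4,"z":0,"wx":0,"wy":0,"wz":0,"gripper":0},
])

```text
time: 13.72
tcp_pos: [599.6, -282.8, 94.7]
tool_rot: [0.272, 0.014, 0.962, -0.006]
wrist_force: [-3.8, -8.0, -4.4]
width: 0.385
grip_force: 30.0
```

Run:
```python
from h import *
s=telemetry.state();print(s["width"],s["wrist_force"])
r=rot();o=s["tcp_pos"]+r.apply(TP);print("org rel",Rt.inv().apply(o-HOLE))
im,d=get_image("side"); cv2.imwrite("pics/s5.png",cv2.resize(im[220:340,290:440],None,fx=5,fy=5,interpolation=cv2.INTER_CUBIC))
```

```text
0.3854916763529401 [-3.83058103 -7.97962114 -4.3925357 ]
org rel [ 0.75265349 -0.09653473 -0.02523996]
```

View pics/s5.png

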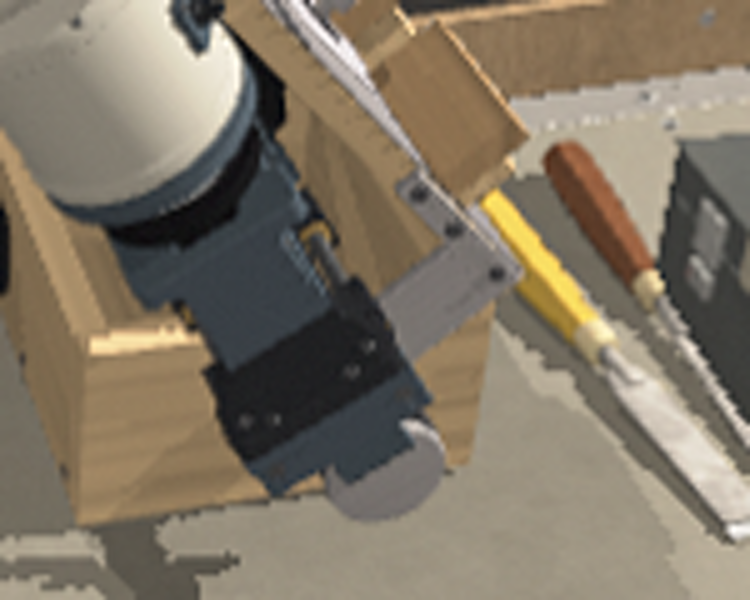

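The crop shows the pin driven home against the stay plate: the button is at crop (390,470), and there is an 8 N contact. I'll nudge it a little, then release.

>>> send_rows([
  {"x":0,"y":1,"z":0,"wx":0,"wy":0,"wz":0,"gripper":0},
  {"x":0,"y":1,"z":0,"wx":0,"wy":0,"wz":0,"gripper":0},
  {"x":0,"y":0,"z":0,"wx":0,"wy":0,"wz":0,"gripper":60},
  {"x":0,"y":-1,"z":0,"wx":0,"wy":0,"wz":0,"gripper":60},
  {"x":0,"y":-1,"z":0,"wx":0,"wy":0,"wz":0,"gripper":60},
])

```text
time: 14.4
tcp_pos: [599.6, -282.4, 94.6]
tool_rot: [0.271, 0.014, 0.962, -0.005]
wrist_force: [0.9, -1.4, -0.7]
width: 0.597
grip_force: 0.5
```

>>> send_rows([
  {"x":0,"y":0,"z":0,"wx":0,"wy":0,"wz":0,"gripper":60},
  {"x":0,"y":0,"z":0,"wx":0,"wy":0,"wz":0,"gripper":60},
])

```text
time: 14.65
tcp_pos: [599.6, -282.3, 94.5]
tool_rot: [0.271, 0.014, 0.962, -0.005]
wrist_force: [0.3, -1.1, -0.0]
width: 0.602
grip_force: 0.7
```

>>> send_rows([
  {"x":0,"y":-3,"z":0,"wx":0,"wy":0,"wz":0,"gripper":60},
  {"x":0,"y":-3,"z":0,"wx":0,"wy":0,"wz":0,"gripper":60},
])

```text
time: 14.9
tcp_pos: [599.4, -285.5, 94.5]
tool_rot: [0.271, 0.014, 0.962, -0.005]
wrist_force: [-0.0, -0.4, 0.3]
width: 0.604
grip_force: 0.0
```

>>> send_rows([
  {"x":0,"y":0,"z":-15,"wx":0,"wy":0,"wz":0,"gripper":60},
  {"x":0,"y":0,"z":-35,"wx":0,"wy":0,"wz":0,"gripper":60},
  {"x":0,"y":0,"z":-60,"wx":0,"wy":0,"wz":0,"gripper":60},
])

```text
time: 15.28
tcp_pos: [567.2, -284.2, 146.6]
tool_rot: [0.271, 0.014, 0.962, -0.004]
wrist_force: [-0.2, -1.2, 0.3]
width: 0.597
grip_force: 0.0
```

>>> send_rows([
  {"x":0,"y":-40,"z":-10,"wx":0,"wy":0,"wz":0,"gripper":60},
  {"x":0,"y":-90,"z":-20,"wx":0,"wy":0,"wz":0,"gripper":60},
  {"x":20,"y":-120,"z":-60,"wx":0,"wy":0,"wz":0,"gripper":60},
  {"x":40,"y":-140,"z":-110,"wx":0,"wy":0,"wz":0,"gripper":60},
  {"x":60,"y":-140,"z":-130,"wx":0,"wy":0,"wz":0,"gripper":60},
])

```text
time: 15.9
tcp_pos: [443.0, -422.7, 228.0]
tool_rot: [0.272, 0.015, 0.962, -0.007]
wrist_force: [-0.7, -0.4, -0.5]
width: 0.6
grip_force: 0.0
```

Run:
```python
from h import *
s=telemetry.state();print(s["tcp_pos"],s["width"],s["wrist_force"])
im,d=get_image("side"); cv2.imwrite("pics/s6.png",cv2.resize(im[200:340,270:440],None,fx=4.2,fy=4.2,interpolation=cv2.INTER_CUBIC)); np.save("s6.npy",d)
W=world("side",d).reshape(-1,3);r=Rt.inv().apply(W-HOLE); k=(np.hypot(r[:,0],r[:,2])<26)&(r[:,1]<-40)&(r[:,1]>-110)
print(k.sum(),np.percentile(r[k,1],[5,25,50,75,95]),np.median(r[k],0), r[k].min(0),r[k].max(0))
```

```text
[ 442.95847762 -422.71808551  228.00478279] 0.6002185966716684 [-0.74842167 -0.38294357 -0.48789296]
415 [-74.33475154 -72.40833104 -70.48701375 -50.58848805 -40.55135175] [ -1.38641612 -70.48701375   7.23762684] [-25.60244401 -76.43169369 -25.16951548] [ 25.54562327 -40.00457089  25.65498221]
```

View pics/s6.png

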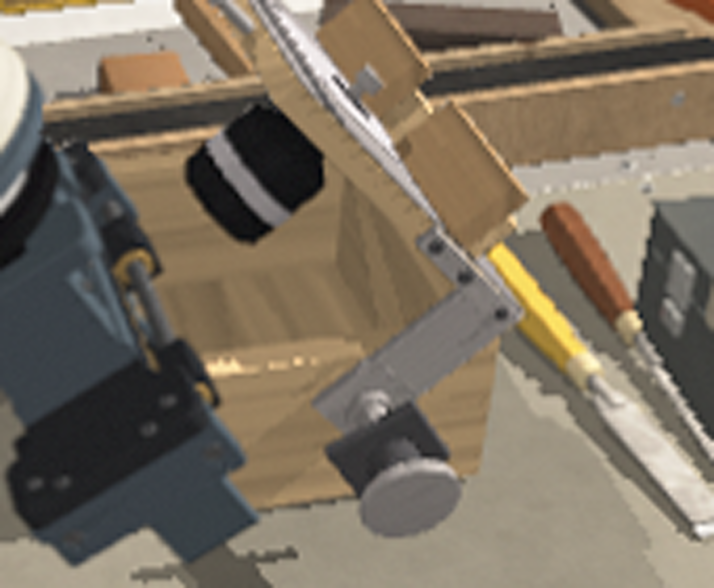

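The crop shows the pin seated, with its collar against the stay plate at (372,405) and the button at (410,497) out. The button's face is 72 mm from the hole mouth, where 71 is expected. The arm is clear, so I'm handing in.

```bash
python3 -c "
from cell import order
print(order.close_job())"
```

```text
the job is handed in; nothing more can be done
None
```

The job is handed in (no verdict came back): the top is up at its stop, the pin is through both holes with its shoulder at the stay plate and its button out, and the arm is clear and had no contact with the spanner, sanding block, tape roll or tape measure.

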